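Dispense one stone disc and nudge it into the bead scoop

TASK

Press the plunger of the disc dispenser once, all the way down, and let it spring back up, so that a single stone disc slides out on to the bench. Then nudge that disc aside with the fingertips, sliding it along the bench through the open mouth of the steel bead scoop until the whole disc lies flat inside it. Do not pick the disc up or dispense a second one, and leave the scoop and the other things on the bench where they are.

Things in the scene. Friction and masses are not known exactly. Their poses are not given: they have to be found in the camera images.
- plunger_top (a point): top centre of the dispenser's plunger, a round black mushroom cap 32 mm across on a vertical steel stem, 66 mm above the bench at rest and 46 mm when fully pressed. It rises from the grey gear housing (66 x 48 mm, top 36 mm above the bench). It is pressed straight down
- plunger (a joint): how far the plunger is pressed, m: 0 up, 0.020 fully down at a hard stop; a spring (2 N at the top, 4 N at the bottom) lifts it again. Geared to a flat blade under the tube that moves about twice as far, pushes the lowest disc out of the outlet and goes back with the plunger; the next disc then drops. Under 17 mm of press the disc is left hanging in the outlet
- magazine (a point): axis of the dispenser's clear upright tube (38 mm across, top 55 mm above the bench), at bench level. Its x axis points back from the outlet to the plunger, whose axis is 55 mm along +x. The dispenser is screwed to the bench; its base plate, 66 mm wide, reaches from x = -18 to +107 mm
- disc0_center (a point): centre (half-way up) of the lowest disc in the tube, the one that comes out: slippery polished stone, 30 mm across, 8 mm thick, about 15 g, with a small hole in the middle. Its z axis is the disc's axis
- disc1_center (a point): centre of the second disc from below in the tube, alike; three more lie on it. When the first disc is out it drops to the lowest place, and must stay in the dispenser
- scoop: open steel bead scoop lying loose on the bench, about 150 g: three walls 18 mm high, 2 mm thick, sheet floor under 1 mm, no step for the disc. Origin under the centre of its floor. Open mouth, 100 mm wide, at its own y = -50 mm, facing roughly towards the outlet; 80 mm wide at the back wall, y = +50 mm, where a thumb tab sticks out 32 mm
- pliers: flat-nose pliers lying on the bench, 140 mm long along x, 50 mm wide, 12 mm high; origin on the bench below the middle. Leave it alone
- jar: small amber jar with metal lid, 44 mm across, 62 mm tall; origin at the centre of its underside. Leave it alone
- vial: clear upright bead vial with white cap, 27 mm across, 56 mm tall; origin at the centre of its underside. Leave it alone
- bench_block: plain steel bench block, 60 x 60 x 20 mm; origin at the centre of its underside. Leave it alone
- bangle: plain brass bangle lying flat, 68 mm across, 8 mm high; origin at its centre, on the bench. Leave it alone
- dish: round white dish of beads, 72 mm across, 24 mm high; origin at the centre of its underside. Leave it alone
- outlet (a point): middle of the outlet, the slot below the tube, at the edge of the 3 mm thick base plate; it opens towards its own -x. A disc pushed out fully lies on the bench in front of it, its centre about 20 mm from this point, farther if the plunger is struck fast
Mind the look-alikes: they are no part of the job. Of the things like the part that bears plunger_top, leave any that is yellow; of the rest the smaller one is meant.

How it is judged:
By the outcome, as a careful person would: the job done as asked, in the order asked, and still so for the second after the job is handed in, with the robot touching nothing.
It also fails if it takes over 51 s, if anything falls off the work surface, if the arm or the gripper's body presses on something with over 40 N, if the wrist force passes 120 N, or if a joint passes its speed limit or range.

ROBOT

A 7-joint arm with a two-finger parallel gripper is mounted at the origin on the work surface. World frame = base frame: x ahead of the robot, y to its left, z up, the work surface at z = 0. Lengths are in m, angles in rad, forces in N, time in s.
With the tool pointing down it reaches from about 0.4 to 0.85 m from the base axis. Payload 10.4 kg.
Tool frame: the origin (TCP) lies between the finger pads; the fingertips stand 11 mm ahead of it and the grasp point (between the pads) lies 8 mm behind it (r.tcp_to_tips is the distance from the TCP to the fingertips, in m); z points along the fingers, y is the line along which they close (so a half turn about z gives the same grasp; the last joint's range is limited). The gripper opens to 87 mm and grips with 3 to 60 N. Pads are 19 mm wide; open, the fingers measure 117 mm over their backs; the gripper's body (75 mm by 190 mm) begins 51 mm behind the grasp point.
Start: joints at [1.167, 0.332, -0.065, 1.46, 0.022, 1.35, -0.088], TCP at [0.232, -0.58, 0.194] pointing down, gripper open.
Joint ranges: [-2.6, 2.6], [-0.5, 2.12], [-1.47, 1.34], [0.16, 2.42], [-1.27, 4.41], [0.06, 2.06], [-2.6, 2.6]. Speed limits (rad/s): [2.22, 2.22, 2.79, 2.79, 3.14, 3.14, 3.14].

INTERFACE

Orientations are given as a unit quaternion [x, y, z, w].
In Python, from bench import r gives the robot as it stands. The module is installed in compiled form; this text tells all that it offers.
- The arm moves only by the shell command python3 -m crank 'ROWS' [FORCE]. ROWS is JSON, a list of rows, each an object of numbers: "claw": the closure, from -1 (fully open) to 1 (shut); "dx", "dy", "dz": the shift along the tool's x, y, z each as a share of 3 cm, from -1 to 1; "ax", "ay", "az": the turn, a rotation vector about the tool's x, y, z each as a share of 6 degrees, from -1 to 1. A call has 1 to 8 rows; each row shifts and turns the commanded pose from where the row before left it, along the tool's axes as they then stand; what a row does not reach is not made up. A row lasts 1/12 s, in which the tool goes at most 41.7 mm and 7.16 degrees, less where a joint would pass 70% of its speed; a pose out of reach is approached as far as the arm can. A call with a number of a shift or a turn outside -1 to 1 is refused whole. A call with a gripper value outside its range is refused whole. The fingers move at their own pace and stop on an object; FORCE is the grip in N (left out, the last holds). Time passes only in rows, so rows that do not move let the fingers close. It gives the time, the measured TCP pose, the force, the opening and the grip force at its end, in the units of the state.
- r.read_state(): the state, without advancing time (a new reading comes with each control period).
- r.camera(name): name is "scene" or "top" or "wrist"; returns a dict with "color" (400x640x3 uint8, red, green, blue), "mtx" (3x3 intrinsics, pixels), "R" (3x3) and "t" (3): a world point X has camera coordinates R X + t; the wrist camera has in their place "hand_eye" (4x4, takes a point from camera to tool coordinates, whose origin is the TCP and whose axes are the flange's). Camera axes: x right, y down, z forward; pixel columns grow to the right and rows downward; lengths in m; the calibration is good to about 2 mm. A picture is of the moment at which its call begins: read the wrist's pose just before it. There is no depth.
- r.close_job(): hands the job in; it is judged then, once.
The state is a dict: "time": time; "joint_positions": joint angles; "joint_vel": joint speeds; "joint_torque": joint torques, N m; "ee_pos": TCP position; "eef_rot": TCP orientation; "ft_force": force on the tool from outside, world axes, zero at the start; "torque": the same for the moment, N m; "width": finger opening in m; "grip_force": force on a finger pad.
Only numpy, scipy, OpenCV 4.12 (cv2) and the standard library are available. Lean on these libraries where they do the work, as an engineer would, in place of code of your own. Each camera call takes 0.05 s, during which the arm holds its last target. There are 200 camera calls.

## Working session

There is one attempt and no reset: what is moved stays moved. The work goes in short steps, Python scripts to look and compute and a shell command to move; the robot and the scene stay as the last step left them, time stands still between calls to the robot, and variables do not carry over. Pictures are saved under pics/ and viewed, at most 10 in all, crops included, and the job is handed in when it is done.

```bash
mkdir -p pics; cat > h.py <<'E'
import numpy as np,cv2
from bench import r
from scipy.spatial.transform import Rotation as Ro
def snap(n,f):
    c=r.camera(n); cv2.imwrite('pics/'+f,c['color'][:,:,::-1]); np.savez(f'pics/{n}.npz',**c); return c
def pix2w(n,u,v,z):
    c=np.load(f'pics/{n}.npz'); d=c['R'].T@np.linalg.inv(c['mtx'])@[u,v,1]; o=-c['R'].T@c['t']
    return o+d*(z-o[2])/d[2]
def w2pix(n,X):
    c=np.load(f'pics/{n}.npz'); p=c['mtx']@(c['R']@np.array(X)+c['t']); return p[:2]/p[2]
E
python3 - <<'E'
from h import *
snap('top','top1.png');snap('scene','scene1.png')
s=r.read_state();print(s['time'],s['ee_pos'],s['eef_rot'],s['width'],r.tcp_to_tips)
print(Ro.from_quat(s['eef_rot']).as_matrix().round(3))
E
```

```text
0.1 [ 0.23212788 -0.57988333  0.19293372] [ 9.81927695e-01  1.89255380e-01 -1.52484886e-04 -6.15672301e-04] 0.0869079074731221 0.011
[[ 0.928  0.372 -0.001]
 [ 0.372 -0.928  0.001]
 [-0.    -0.001 -1.   ]]
```

View pics/top1.png

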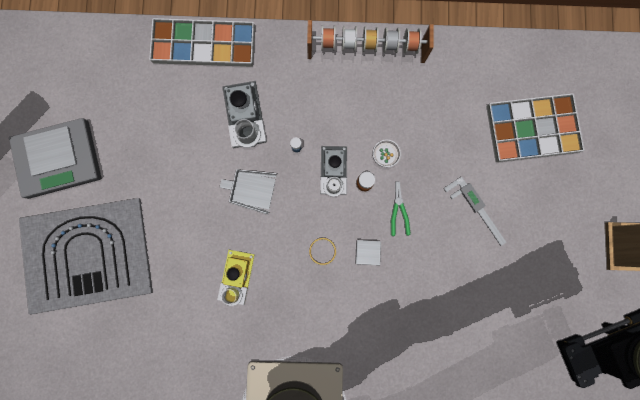

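View pics/scene1.png

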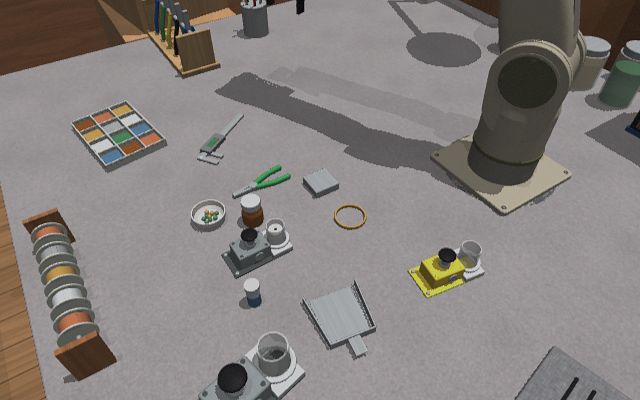

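The top view shows the small grey dispenser with its cap at about (335,162) and tube at (334,185). The larger grey one at (240,100) and the yellow one at (235,275) are decoys. The scoop is at (253,190) with its mouth facing right.

```bash
python3 - <<'E'
from h import *
im=cv2.imread('pics/top1.png')[130:270,215:415]
cv2.imwrite('pics/crop1.png',cv2.resize(im,None,fx=4,fy=4,interpolation=cv2.INTER_CUBIC))
for n,u,v,z in [('cap',335,161.5,.066),('tube',334,185,.055),('mouthA',279,173,0),('jar',366.5,182,.062),('vial',296,144,.056)]: print(n,pix2w('top',u,v,z).round(4))
E
```

```text
cap [ 0.6022 -0.0826  0.066 ]
tube [ 0.5461 -0.082   0.055 ]
mouthA [0.5813 0.0576 0.    ]
jar [ 0.5548 -0.1604  0.062 ]
vial [0.6449 0.0139 0.056 ]
```

View pics/crop1.png

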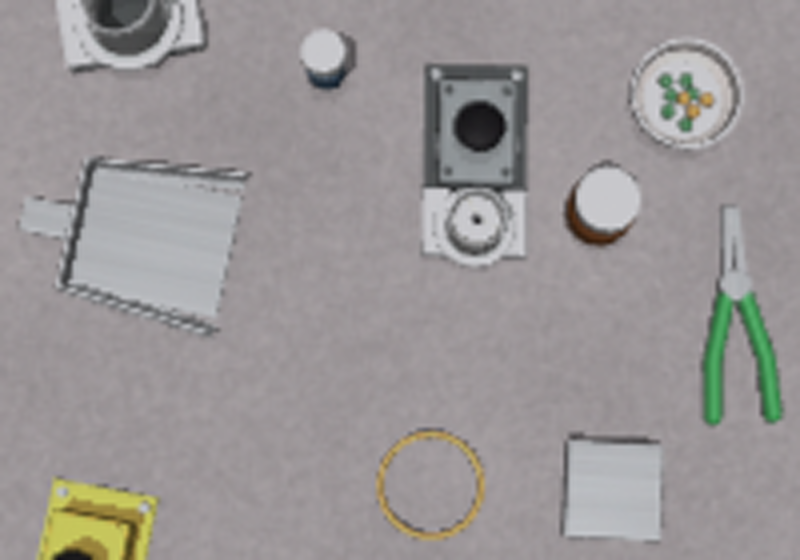

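```bash
python3 - <<'E'
from h import *
q=lambda x,y,z:pix2w('top',215+x/4-.375,130+y/4-.375,z).round(4)
for n,x,y,z in [('cap',480,127,.066),('tube',477,220,.055),('plateL',423,258,.003),('plateR',526,258,.003),('floorA',243,190,0),('floorB',215,318,0),('topA',250,175,.018),('topB',216,333,.018),('backA',90,160,.018),('backB',62,288,.018),('tab',22,215,0.01)]: print(n,q(x,y,z))
print('scene cap',pix2w('scene',249,234,.066),w2pix('scene',q(480,127,.066)))
print('scene tube',w2pix('scene',q(477,220,.055)))
print(r.read_state()['ee_pos'])
E
```

```text
cap [ 0.6024 -0.0817  0.066 ]
tube [ 0.5471 -0.0817  0.055 ]
plateL [ 0.5294 -0.05    0.003 ]
plateR [ 0.5313 -0.1157  0.003 ]
floorA [0.5703 0.0664 0.    ]
floorB [0.4875 0.081  0.    ]
topA [0.577  0.0607 0.018 ]
topB [0.4765 0.0781 0.018 ]
backA [0.5836 0.1618 0.018 ]
backB [0.5019 0.1753 0.018 ]
tab [0.5484 0.2044 0.01  ]
scene cap [ 0.60650338 -0.07660544  0.066     ] [249.75269252 231.31461789]
scene tube [276.19342632 223.17415129]
[ 0.23212788 -0.57988333  0.19293372]
```

The cap is at (0.602,-0.082). The scoop axis runs along about (0.15,0.99), with its mouth centre near (0.527,0.069), almost straight ahead of where the disc should land. I'm moving above the cap.

```bash
python3 -m crank '[{"claw":1,"dx":0.98,"dy":-0.6},{"claw":1,"dx":0.98,"dy":-0.6},{"claw":1,"dx":0.98,"dy":-0.6},{"claw":1,"dx":0.98,"dy":-0.6},{"claw":1,"dx":0.98,"dy":-0.6},{"claw":1,"dx":0.98,"dy":-0.6},{"claw":1,"dx":0.98,"dy":-0.6},{"claw":1,"dx":0.98,"dy":-0.6}]' 10
python3 -m crank '[{"claw":1,"dx":0.98,"dy":-0.6},{"claw":1,"dx":0.98,"dy":-0.6},{"claw":1,"dx":0.98,"dy":-0.6},{"claw":1,"dx":0.98,"dy":-0.6},{"claw":1,"dx":0.98,"dy":-0.6},{"claw":1,"dx":0.98,"dy":-0.6},{"claw":1,"dx":0.98,"dy":-0.6},{"claw":1,"dx":0.98,"dy":-0.6}]'
python3 -m crank '[{"claw":1,"az":0.85},{"claw":1,"az":0.85},{"claw":1,"az":0.85},{"claw":1,"az":0.85},{"claw":1,"az":0.85},{"claw":1,"az":0.85},{"claw":1}]'
python3 -c "
from h import *
s=r.read_state();print(s['joint_positions'],Ro.from_quat(s['eef_rot']).as_matrix().round(3))"
```

```text
[ 1.16742065  0.33280674 -0.06470503  1.46085947  0.02161123  1.34989087
 -0.08849455] [[ 0.928  0.372 -0.001]
 [ 0.372 -0.928  0.001]
 [-0.    -0.001 -1.   ]]invalid input at $[0]: expected keys claw, dx, dy, dz, ax, ay, az
invalid input at $[0]: expected keys claw, dx, dy, dz, ax, ay, az
invalid input at $[0]: expected keys claw, dx, dy, dz, ax, ay, az
```

All the keys are required in each row.

```bash
python3 -m crank '[{"claw":1,"dx":0.98,"dy":-0.6,"dz":0,"ax":0,"ay":0,"az":0},{"claw":1,"dx":0.98,"dy":-0.6,"dz":0,"ax":0,"ay":0,"az":0},{"claw":1,"dx":0.98,"dy":-0.6,"dz":0,"ax":0,"ay":0,"az":0},{"claw":1,"dx":0.98,"dy":-0.6,"dz":0,"ax":0,"ay":0,"az":0},{"claw":1,"dx":0.98,"dy":-0.6,"dz":0,"ax":0,"ay":0,"az":0},{"claw":1,"dx":0.98,"dy":-0.6,"dz":0,"ax":0,"ay":0,"az":0},{"claw":1,"dx":0.98,"dy":-0.6,"dz":0,"ax":0,"ay":0,"az":0},{"claw":1,"dx":0.98,"dy":-0.6,"dz":0,"ax":0,"ay":0,"az":0}]' 10
```

```text
time: 0.77
ee_pos: [0.3977, -0.3576, 0.1935]
eef_rot: [0.982, 0.189, -0.0, -0.0]
ft_force: [0.9, -1.0, -0.6]
width: 0.0417
grip_force: 0.0
```

```bash
python3 -m crank '[{"claw":1,"dx":0.98,"dy":-0.6,"dz":0,"ax":0,"ay":0,"az":0},{"claw":1,"dx":0.98,"dy":-0.6,"dz":0,"ax":0,"ay":0,"az":0},{"claw":1,"dx":0.98,"dy":-0.6,"dz":0,"ax":0,"ay":0,"az":0},{"claw":1,"dx":0.98,"dy":-0.6,"dz":0,"ax":0,"ay":0,"az":0},{"claw":1,"dx":0.98,"dy":-0.6,"dz":0,"ax":0,"ay":0,"az":0},{"claw":1,"dx":0.98,"dy":-0.6,"dz":0,"ax":0,"ay":0,"az":0},{"claw":1,"dx":0.98,"dy":-0.6,"dz":0,"ax":0,"ay":0,"az":0},{"claw":1,"dx":0.98,"dy":-0.6,"dz":0,"ax":0,"ay":0,"az":0}]'
python3 -m crank '[{"claw":1,"dx":0.5,"dy":-0.3,"dz":0,"ax":0,"ay":0,"az":0.85},{"claw":1,"dx":0.3,"dy":-0.1,"dz":0,"ax":0,"ay":0,"az":0.85},{"claw":1,"dx":0,"dy":0,"dz":0,"ax":0,"ay":0,"az":0.85},{"claw":1,"dx":0,"dy":0,"dz":0,"ax":0,"ay":0,"az":0.85},{"claw":1,"dx":0,"dy":0,"dz":0,"ax":0,"ay":0,"az":0.85},{"claw":1,"dx":0,"dy":0,"dz":0,"ax":0,"ay":0,"az":0.85},{"claw":1,"dx":0,"dy":0,"dz":0,"ax":0,"ay":0,"az":0},{"claw":1,"dx":0,"dy":0,"dz":0,"ax":0,"ay":0,"az":0}]'
python3 - <<'E'
from h import *
s=r.read_state();R=Ro.from_quat(s['eef_rot']).as_matrix();print(s['joint_positions'].round(2),R.round(3),s['ee_pos'],'tool move to cap',R.T@(np.array([.602,-.082,s['ee_pos'][2]])-s['ee_pos'])/.03)
c=snap('wrist','w1.png')
H=np.eye(4);H[:3,:3]=R;H[:3,3]=s['ee_pos'];T=np.linalg.inv(H@c['hand_eye'])
c['R']=T[:3,:3];c['t']=T[:3,3];np.savez('pics/wrist.npz',**c)
print(w2pix('wrist',[.602,-.082,.066]),w2pix('wrist',[.547,-.082,.055]))
E
```

```text
time: 1.43
ee_pos: [0.5625, -0.1366, 0.1934]
eef_rot: [0.982, 0.189, -0.0, -0.0]
ft_force: [1.0, 0.1, -0.2]
width: 0.0008
grip_force: 0.0
time: 2.1
ee_pos: [0.5801, -0.1186, 0.1934]
eef_rot: [0.997, -0.075, -0.0, 0.0]
ft_force: [-0.1, -0.4, -0.1]
width: 0.0006
grip_force: 0.0
[ 0.44  0.29 -0.38  1.54  0.11  1.34 -1.68] [[ 0.989 -0.15  -0.001]
 [-0.15  -0.989 -0.   ]
 [-0.001  0.    -1.   ]] [ 0.58012898 -0.11858929  0.19336276] tool move to cap [ 5.38075951e-01 -1.31510230e+00 -4.42949513e-04]
[276.62209185 171.41482307] [287.47089353 219.81594582]
```

View pics/w1.png

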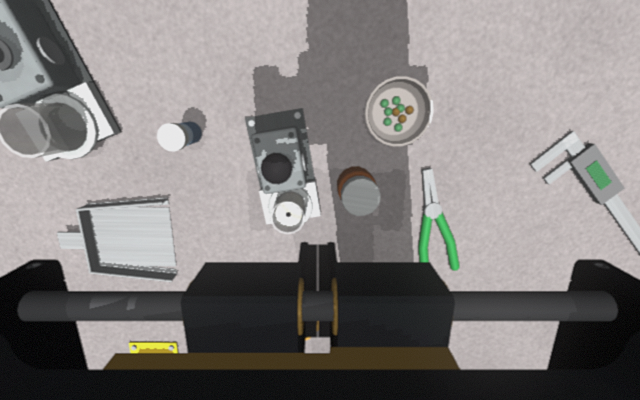

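The wrist view shows the cap at (276,168), against a prediction of (276.6,171). That puts it at about (0.604,-0.082). I'm centring over it and descending.

```bash
python3 -m crank '[{"claw":1,"dx":0.3,"dy":-0.66,"dz":0.2,"ax":0,"ay":0,"az":0},{"claw":1,"dx":0.3,"dy":-0.67,"dz":0.6,"ax":0,"ay":0,"az":0},{"claw":1,"dx":0,"dy":0,"dz":0.9,"ax":0,"ay":0,"az":0},{"claw":1,"dx":0,"dy":0,"dz":0.9,"ax":0,"ay":0,"az":0},{"claw":1,"dx":0,"dy":0,"dz":0.6,"ax":0,"ay":0,"az":0},{"claw":1,"dx":0,"dy":0,"dz":0.3,"ax":0,"ay":0,"az":0},{"claw":1,"dx":0,"dy":0,"dz":0,"ax":0,"ay":0,"az":0},{"claw":1,"dx":0,"dy":0,"dz":0,"ax":0,"ay":0,"az":0}]'
```

```text
time: 2.82
ee_pos: [0.6044, -0.0821, 0.0892]
eef_rot: [0.997, -0.076, 0.0, -0.0]
ft_force: [0.1, 0.6, 1.0]
width: 0.0004
grip_force: 0.0
```

```bash
python3 -m crank '[{"claw":1,"dx":0,"dy":0,"dz":0.3,"ax":0,"ay":0,"az":0},{"claw":1,"dx":0,"dy":0,"dz":0.12,"ax":0,"ay":0,"az":0},{"claw":1,"dx":0,"dy":0,"dz":0.12,"ax":0,"ay":0,"az":0},{"claw":1,"dx":0,"dy":0,"dz":0.12,"ax":0,"ay":0,"az":0},{"claw":1,"dx":0,"dy":0,"dz":0.12,"ax":0,"ay":0,"az":0},{"claw":1,"dx":0,"dy":0,"dz":0.12,"ax":0,"ay":0,"az":0},{"claw":1,"dx":0,"dy":0,"dz":0.08,"ax":0,"ay":0,"az":0},{"claw":1,"dx":0,"dy":0,"dz":0,"ax":0,"ay":0,"az":0}]'
```

```text
time: 3.48
ee_pos: [0.6039, -0.0819, 0.0586]
eef_rot: [0.997, -0.076, -0.0, -0.0]
ft_force: [-0.9, 0.2, -0.8]
width: 0.0007
grip_force: 0.0
```

```bash
python3 -m crank '[{"claw":1,"dx":0,"dy":0,"dz":0.06,"ax":0,"ay":0,"az":0},{"claw":1,"dx":0,"dy":0,"dz":0.04,"ax":0,"ay":0,"az":0},{"claw":1,"dx":0,"dy":0,"dz":0,"ax":0,"ay":0,"az":0},{"claw":1,"dx":0,"dy":0,"dz":0,"ax":0,"ay":0,"az":0}]'
python3 - <<'E'
from h import *
print(r.read_state()['ft_force'])
snap('scene','s2.png');im=cv2.imread('pics/s2.png')[180:320,180:340]
cv2.imwrite('pics/s2c.png',cv2.resize(im,None,fx=4,fy=4,interpolation=cv2.INTER_CUBIC))
E
```

```text
time: 3.82
ee_pos: [0.6042, -0.082, 0.0563]
eef_rot: [0.997, -0.077, 0.0, 0.0]
ft_force: [-0.1, -0.2, 0.3]
width: 0.0008
grip_force: 0.0
[-0.1000039  -0.18432907  0.27095852]
```

View pics/s2c.png

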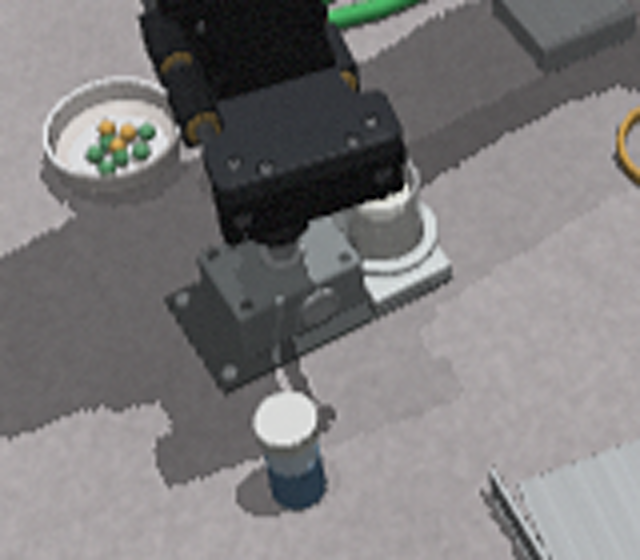

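```bash
python3 - <<'E'
from h import *
c=lambda X:((w2pix('scene',X)-[180,180])*4).round(0)
for z in (.036,.046,.056,.066): print(z,c([.603,-.082,z]))
print('L/R cap edge dir',c([.603,-.066,.046]),c([.603,-.098,.046]))
print('disc',c([.509,-.082,.004]),'plateL',c([.529,-.049,.003]),c([.709-.055,-.049,.003]))
print(r.read_state()['ft_force'],r.read_state()['joint_torque'])
im=cv2.imread('pics/s2.png')[200:260,215:300]
im=cv2.convertScaleAbs(im,alpha=2.2,beta=15)
cv2.imwrite('pics/s2d.png',cv2.resize(im,None,fx=9,fy=9,interpolation=cv2.INTER_CUBIC))
E
```

```text
0.036 [285. 246.]
0.046 [282. 233.]
0.056 [280. 219.]
0.066 [278. 205.]
L/R cap edge dir [298. 255.] [267. 211.]
disc [457. 208.] plateL [456. 269.] [226. 382.]
[ 0.45774469 -0.30467278 -0.17714502] [ 6.96972602e-04 -6.32753563e+01 -5.27304858e+00 -3.50234807e+01
  3.98802576e-04 -8.36477405e-02 -1.09884950e-03]
```

View pics/s2d.png

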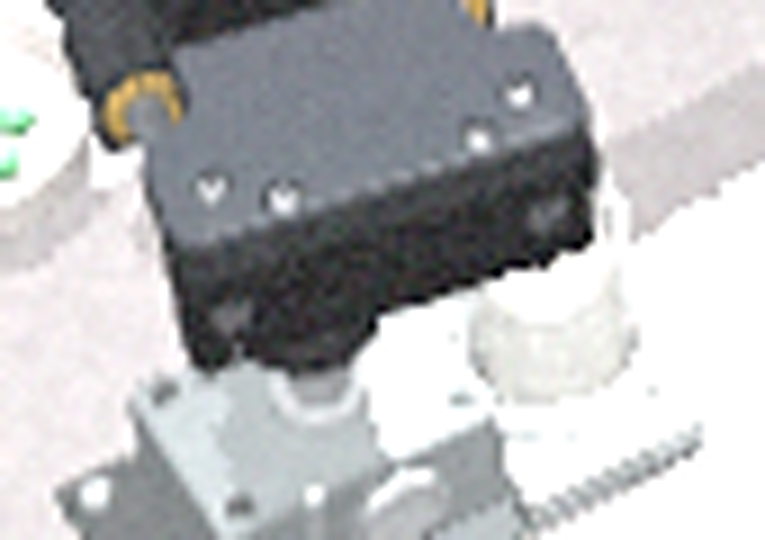

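```bash
python3 - <<'E'
from h import *
a=cv2.imread('pics/scene1.png',0);b=cv2.imread('pics/s2.png',0)
for u in (246,248,250,252): print(u,'rows226+',a[226:250,u],'\n   ',b[226:250,u])
c=np.load('pics/wrist.npz');h=c['hand_eye'];p=np.linalg.inv(h)@[0,0,.011,1];q=c['mtx']@p[:3];print('tip px',q[:2]/q[2]);print(h.round(3))
E
```

```text
246 rows226+ [ 86 102  63  26  31  31  30  31  31  30  35  32  31  32  18  62  83  91
  86  84  73  82  87  87] 
    [23 27 19 14 18 23 11 17 10 17 16 15 20 20 15 66 93 97 99 93 82 80 84 85]
248 rows226+ [41 72 52 27 30 28 32 31 36 33 33 36 38 41 26 34 57 64 66 83 85 75 73 81] 
    [26 26 17  8 20 10 15 12 16 18 18 12 24 25 22 35 62 72 74 91 93 87 83 86]
250 rows226+ [ 44  38  31  26  27  33  33  33  33  39  34  40  43  45  29  33  61  67
  63  84  92  77  71 119] 
    [ 28  22  16  17  16  13  21  18  19  18  14  22  25  23   7  38  68  73
  71  93 101  84  80  85]
252 rows226+ [ 41  47  38  30  27  26  35  34  34  32  36  39  43  33  32  56  58  61
  68  86  79  71 117 139] 
    [28 13 14 21 17 11 14 24 17 10 18 24 25 20 30 61 66 63 74 96 89 83 82 84]
tip px [316.92258121 232.09330132]
[[ 0.001 -0.954 -0.3    0.083]
 [ 1.     0.001  0.001  0.   ]
 [-0.    -0.3    0.954 -0.191]
 [ 0.     0.     0.     1.   ]]
```

The plunger hasn't moved: the cap edge is in the same image rows as at rest. I'll look from the wrist.

```bash
python3 - <<'E'
from h import *
s=r.read_state();R=Ro.from_quat(s['eef_rot']).as_matrix()
c=snap('wrist','w2.png')
H=np.eye(4);H[:3,:3]=R;H[:3,3]=s['ee_pos'];T=np.linalg.inv(H@c['hand_eye'])
c['R']=T[:3,:3];c['t']=T[:3,3];np.savez('pics/wrist.npz',**c)
im=cv2.convertScaleAbs(cv2.imread('pics/w2.png')[110:330,180:460],alpha=1.8,beta=20)
cv2.imwrite('pics/w2c.png',cv2.resize(im,None,fx=2.7,fy=2.7,interpolation=cv2.INTER_CUBIC))
p=lambda X:((w2pix('wrist',X)-[180,110])*2.7).round()
for X in ([.604,-.082,.066],[.604,-.066,.066],[.62,-.082,.066],[.547,-.082,.055],[.604,-.082,.046]):print(X,p(X))
E
```

```text
[0.604, -0.082, 0.066] [370. 366.]
[0.604, -0.066, 0.066] [299. 376.]
[0.62, -0.082, 0.066] [359. 299.]
[0.547, -0.082, 0.055] [404. 553.]
[0.604, -0.082, 0.046] [370. 332.]
```

View pics/w2c.png

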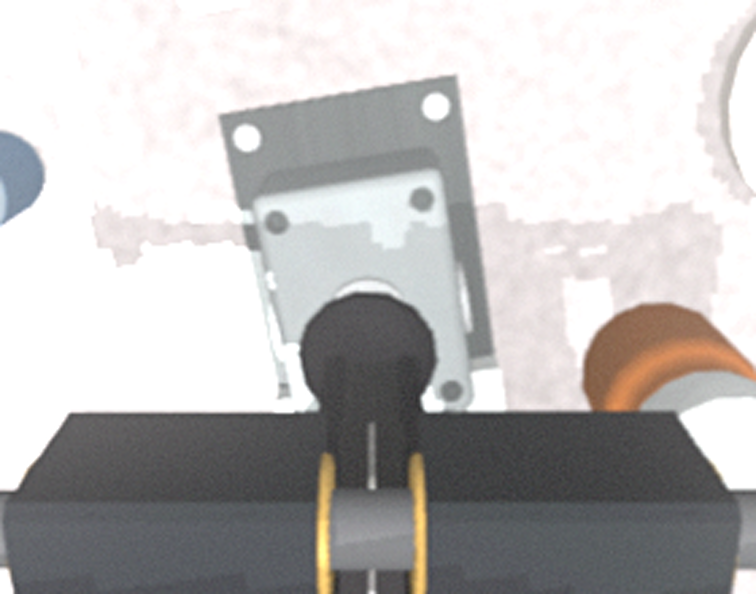

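The cap (crop centre (368,358)) is directly under the fingertips, and they haven't reached it yet. The tips must stand higher than the nominal figure, so I'll keep descending in small steps and watch the force.

```bash
for i in 1 2; do :; done
python3 -m crank '[{"claw":1,"dx":0,"dy":0,"dz":0.12,"ax":0,"ay":0,"az":0},{"claw":1,"dx":0,"dy":0,"dz":0,"ax":0,"ay":0,"az":0}]'
python3 -m crank '[{"claw":1,"dx":0,"dy":0,"dz":0.12,"ax":0,"ay":0,"az":0},{"claw":1,"dx":0,"dy":0,"dz":0,"ax":0,"ay":0,"az":0}]'
python3 -m crank '[{"claw":1,"dx":0,"dy":0,"dz":0.12,"ax":0,"ay":0,"az":0},{"claw":1,"dx":0,"dy":0,"dz":0,"ax":0,"ay":0,"az":0}]'
```

```text
time: 4.08
ee_pos: [0.6039, -0.082, 0.0521]
eef_rot: [0.997, -0.077, -0.0, 0.0]
ft_force: [-0.5, -0.9, -1.1]
width: 0.0007
grip_force: 0.0
time: 4.25
ee_pos: [0.6038, -0.082, 0.0483]
eef_rot: [0.997, -0.077, -0.0, 0.0]
ft_force: [0.2, 0.0, 0.1]
width: 0.0001
grip_force: 0.0
time: 4.42
ee_pos: [0.6038, -0.0819, 0.0447]
eef_rot: [0.997, -0.077, -0.0, -0.0]
ft_force: [-0.5, -0.7, 0.8]
width: 0.0006
grip_force: 0.0
```

```bash
python3 - <<'E'
from h import *
snap('scene','s3.png');b=cv2.imread('pics/s3.png',0)
for u in (248,250): print(b[226:252,u])
s=[];
print(r.read_state()['ft_force'],r.read_state()['ee_pos'])
snap('wrist','w3.png');im=cv2.convertScaleAbs(cv2.imread('pics/w3.png')[190:300,260:380],alpha=3,beta=30)
cv2.imwrite('pics/w3c.png',cv2.resize(im,None,fx=5,fy=5,interpolation=cv2.INTER_CUBIC))
E
```

```text
[78 96 78 39 22 26 26 20 16 15 14 17 19 15 18 16 15 58 77 93 94 84 82 84
 83 84]
[ 56  63  45  26  26  26  23  10  12  16  10  13  18  15  18  13  32  65
  72  92 100  87  82  84  82  84]
[-0.12083661  0.50628969 -0.2657112 ] [ 0.60389649 -0.08194029  0.04498836]
```

View pics/w3c.png

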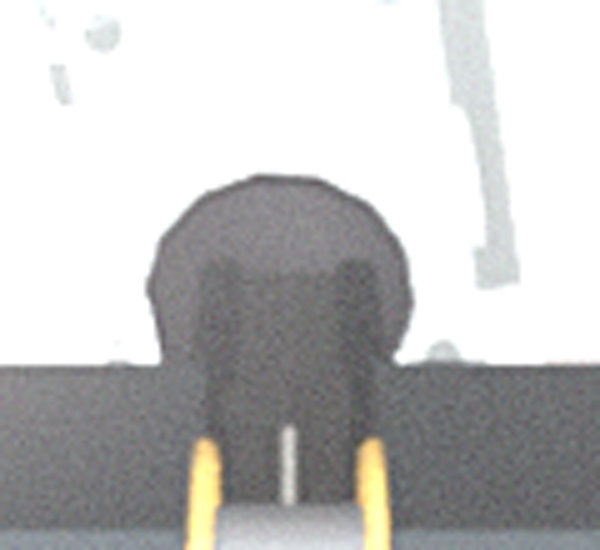

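```bash
python3 - <<'E'
from h import *
p=lambda X:((w2pix('wrist',X)-[180,110])*2.7).round()
print('w2: plate far corners',p([.6545,-.049,.003]),p([.6545,-.115,.003]),'seen (219,115),(458,75)')
c=np.load('pics/wrist.npz');print(c['mtx'][0,0]);
for dz in (0,.01,.02,.03):
  t=c['t']-c['R']@[0,0,dz]
  f=lambda X:((lambda q:(q[:2]/q[2]-[180,110])*2.7)(c['mtx']@(c['R']@np.array(X)+t)))
  a,b=f([.6545,-.049,.003]),f([.6545,-.115,.003]);k=f([.604,-.066,.066])-f([.604,-.098,.066]);print(dz,np.linalg.norm(a-b),np.linalg.norm(k)/2,a,b)
h=c['hand_eye']
for x in(0,.0095,.011):
 for z in (.011,0,-.01,-.02):
  q=c['mtx']@(np.linalg.inv(h)@[x,.0,z,1])[:3];print('tipx',x,z,(q[1]/q[2]-190)*5)
E
```

```text
Traceback (most recent call last):
  File "h.py", line 10, in w2pix
    c=np.load(f'pics/{n}.npz'); p=c['mtx']@(c['R']@np.array(X)+c['t']); return p[:2]/p[2]
                                            ~^^^^^
KeyError: 'R is not a file in the archive'
```

```bash
python3 - <<'E'
from h import *
c=dict(np.load('pics/wrist.npz'));h=c['hand_eye']
H=np.eye(4);H[:3,:3]=Ro.from_quat([.997,-.077,0,0]).as_matrix();H[:3,3]=[.6042,-.082,.0563];T=np.linalg.inv(H@h);R,t0=T[:3,:3],T[:3,3]
for dz in (0,.01,.02,.03):
  t=t0-R@[0,0,dz]
  f=lambda X:((lambda q:(q[:2]/q[2]-[180,110])*2.7)(c['mtx']@(R@np.array(X)+t)))
  a,b=f([.6545,-.049,.003]),f([.6545,-.115,.003]);k=f([.604,-.066,.066])-f([.604,-.098,.066]);print(dz,np.linalg.norm(a-b),'242?',np.linalg.norm(k)/2,'67?',a,b,'seen (219,115),(458,75)')
for x in(0,.0095):
 for z in (.011,0,-.01,-.02):
  q=c['mtx']@(np.linalg.inv(h)@[x,.0,z,1])[:3];print('tipx',x,z,(q[1]/q[2]-190)*5,'w/mm5x',c['mtx'][0,0]/q[2]/1000*5)
E
```

```text
0 242.6226718901223 242? 72.2026276737458 67? [222.3362953  119.08569521] [462.07200257  81.76878786] seen (219,115),(458,75)
0.01 233.46724832070691 242? 68.88604122743817 67? [227.89711513 113.62053302] [458.57793845  77.65786085] seen (219,115),(458,75)
0.02 224.977693053785 242? 65.86081406815607 67? [233.05494243 108.55143104] [455.34001842  73.84829913] seen (219,115),(458,75)
0.03 217.08390979393175 242? 63.09016237860362 67? [237.85205265 103.83684107] [452.33107213  70.30813554] seen (219,115),(458,75)
tipx 0 0.011 210.47031766199893 w/mm5x 7.613815831835399
tipx 0 0 243.92034016310788 w/mm5x 8.000209136072224
tipx 0 -0.01 277.41811678952644 w/mm5x 8.387154065476675
tipx 0 -0.02 314.320949239586 w/mm5x 8.81343202584587
tipx 0.0095 0.011 142.4011113785157 w/mm5x 7.715149118007273
tipx 0.0095 0 172.816450272163 w/mm5x 8.112164138648177
tipx 0.0095 -0.01 203.31644120604437 w/mm5x 8.510284132395523
tipx 0.0095 -0.02 236.96462677604714 w/mm5x 8.949497883566114
```

The TCP pose checks out against the base plate, so the tips must be shorter than nominal. I'll continue down, watching the force.

```bash

python3 -m crank '[{"claw":1,"dx":0,"dy":0,"dz":0.12,"ax":0,"ay":0,"az":0},{"claw":1,"dx":0,"dy":0,"dz":0,"ax":0,"ay":0,"az":0}]' | sed -n '1,2p;4p'
python3 -m crank '[{"claw":1,"dx":0,"dy":0,"dz":0.12,"ax":0,"ay":0,"az":0},{"claw":1,"dx":0,"dy":0,"dz":0,"ax":0,"ay":0,"az":0}]'| sed -n '1,2p;4p'
python3 - <<'E'
from h import *
snap('scene','s4.png');b=cv2.imread('pics/s4.png',0)
for u in (246,248,250,252): print(b[226:256,u])
E
```

```text
time: 4.68
ee_pos: [0.604, -0.0819, 0.0413]
ft_force: [0.3, -0.3, -0.6]
time: 4.85
ee_pos: [0.6041, -0.082, 0.0377]
ft_force: [0.8, 0.1, -0.1]
[54 54 42 87 74 51 51 38 28 21 25 22 19 17 13 20 15 17 13 16 37 78 86 86
 84 86 84 83 85 86]
[ 54  54  57  69 119  92  39  27  26  31  15  19  14  15  21  15  19  13
  13  19  80  87  84  82  85  84  86  85  85  82]
[57 55 54 53 55 41 28 23 27 18 19 14 21 18 15 16 19 16  7 68 95 87 82 85
 85 83 83 83 79 67]
[53 54 54 54 57 43 25 25 29 26 12 12 20 16 21 18 15  9 52 93 92 81 84 86
 84 84 83 80 78 73]
```

The cap edge has moved from row 240 to 245, so the plunger is being pressed and contact began at TCP z of about 0.050. I'll go on to the hard stop.

```bash

python3 -m crank '[{"claw":1,"dx":0,"dy":0,"dz":0.1,"ax":0,"ay":0,"az":0},{"claw":1,"dx":0,"dy":0,"dz":0.07,"ax":0,"ay":0,"az":0},{"claw":1,"dx":0,"dy":0,"dz":0,"ax":0,"ay":0,"az":0}]' | sed -n '1,2p;4p'
python3 - <<'E'
from h import *
snap('scene','s5.png');b=cv2.imread('pics/s5.png',0)
for u in (246,248,250,252): print(b[226:256,u])
b=cv2.imread('pics/s5.png');a=cv2.imread('pics/scene1.png')
print(w2pix('scene',[.509,-.082,.008]))
E
python3 -m crank '[{"claw":1,"dx":0,"dy":0,"dz":0.07,"ax":0,"ay":0,"az":0},{"claw":1,"dx":0,"dy":0,"dz":0,"ax":0,"ay":0,"az":0}]' | sed -n '1,2p;4p'
```

```text
time: 5.15
ee_pos: [0.6044, -0.082, 0.033]
ft_force: [1.0, -0.4, 1.6]
[59 56 55 54 46 33 54 56 57 42 25 24 29 12  8 18 13 20  8 22 11 11 43 77
 87 83 85 85 83 85]
[ 57  51  55  53  56  54 109  90  40  24  23  30  18  20  18  18  13  14
  15  11  18  30  76  89  84  86  85  84  84  82]
[54 56 53 55 55 48 50 44 28 24 28 21 16 15 20 19 10 14  9 13 14 70 84 87
 83 84 85 84 81 69]
[55 55 53 51 55 55 60 46 23 26 31 18 15 21 16 11 19 17 21 17 36 75 86 84
 84 85 86 82 75 73]
[294.13012883 230.75647056]
time: 5.37
ee_pos: [0.6044, -0.082, 0.031]
ft_force: [0.8, -0.3, 1.9]
```

```bash

python3 -m crank '[{"claw":1,"dx":0,"dy":0,"dz":0.08,"ax":0,"ay":0,"az":0},{"claw":1,"dx":0,"dy":0,"dz":0,"ax":0,"ay":0,"az":0}]' | sed -n '1,2p;4p'
python3 -m crank '[{"claw":1,"dx":0,"dy":0,"dz":0.08,"ax":0,"ay":0,"az":0},{"claw":1,"dx":0,"dy":0,"dz":0,"ax":0,"ay":0,"az":0}]' | sed -n '1,2p;4p'
```

```text
time: 5.53
ee_pos: [0.6044, -0.082, 0.0285]
ft_force: [0.8, -0.6, 2.4]
time: 5.7
ee_pos: [0.6044, -0.082, 0.026]
ft_force: [0.5, -0.2, 2.7]
```

```bash
python3 - <<'E'
from h import *
snap('scene','s6.png');b=cv2.imread('pics/s6.png',0)
for u in (246,248,250,252): print(b[226:256,u])
E
```

```text
[54 55 55 58 54 52 54 56 49 51 58 61 45 24 27 27 20 18 20 22 15 20 18  9
  6 42 78 86 85 85]
[ 55  52  52  57  56  53  55  50  68 110  88  39  30  26  34  22  16  21
  14  12  18  14  13   9  42  79  87  84  85  81]
[55 54 56 53 55 56 55 43 53 58 44 30 28 24 20 21 18 19 16 12 19 13  9 13
 76 86 85 87 79 68]
[57 53 53 55 55 55 56 54 57 62 44 22 27 22 16 14  8 19 20 16 13 18 10 41
 76 86 85 82 68 61]
```

The force is now rising at 0.1 N/mm, which matches the spring. Real contact therefore came at TCP z of about 0.032, and what I tracked earlier was the gripper's edge. The tips sit about 33 mm above the reported TCP. I'll continue to the hard stop.

```bash

python3 -m crank '[{"claw":1,"dx":0,"dy":0,"dz":0.1,"ax":0,"ay":0,"az":0},{"claw":1,"dx":0,"dy":0,"dz":0.1,"ax":0,"ay":0,"az":0},{"claw":1,"dx":0,"dy":0,"dz":0,"ax":0,"ay":0,"az":0}]' | sed -n '1,2p;4p'
python3 -m crank '[{"claw":1,"dx":0,"dy":0,"dz":0.1,"ax":0,"ay":0,"az":0},{"claw":1,"dx":0,"dy":0,"dz":0.06,"ax":0,"ay":0,"az":0},{"claw":1,"dx":0,"dy":0,"dz":0,"ax":0,"ay":0,"az":0}]' | sed -n '1,2p;4p'
```

```text
time: 6.0
ee_pos: [0.6042, -0.082, 0.0197]
ft_force: [1.7, -0.5, 3.4]
time: 6.25
ee_pos: [0.6045, -0.082, 0.0174]
ft_force: [-7.5, -0.0, 22.7]
```

The force jumped to 22.7 N at TCP z 0.0174. That is the hard stop, so the tips are 28.5 mm above the TCP. I'm releasing straight up.

```bash

python3 -m crank '[{"claw":1,"dx":0,"dy":0,"dz":-0.15,"ax":0,"ay":0,"az":0},{"claw":1,"dx":0,"dy":0,"dz":-0.25,"ax":0,"ay":0,"az":0},{"claw":1,"dx":0,"dy":0,"dz":-0.25,"ax":0,"ay":0,"az":0},{"claw":1,"dx":0,"dy":0,"dz":-0.5,"ax":0,"ay":0,"az":0},{"claw":1,"dx":0,"dy":0,"dz":-0.9,"ax":0,"ay":0,"az":0},{"claw":-0.2,"dx":-0.9,"dy":0,"dz":-0.9,"ax":0,"ay":0,"az":0},{"claw":-0.2,"dx":-0.9,"dy":0,"dz":0,"ax":0,"ay":0,"az":0},{"claw":-0.2,"dx":-0.9,"dy":0,"dz":0,"ax":0,"ay":0,"az":0}]'
python3 -m crank '[{"claw":-0.2,"dx":-0.9,"dy":0,"dz":0,"ax":0,"ay":0,"az":0},{"claw":-0.2,"dx":-0.9,"dy":0,"dz":0,"ax":0,"ay":0,"az":0},{"claw":-0.2,"dx":-0.9,"dy":0,"dz":0,"ax":0,"ay":0,"az":0},{"claw":-0.2,"dx":0,"dy":0,"dz":0,"ax":0,"ay":0,"az":0},{"claw":-0.2,"dx":0,"dy":0,"dz":0,"ax":0,"ay":0,"az":0}]'
python3 - <<'E'
from h import *
s=r.read_state();R=Ro.from_quat(s['eef_rot']).as_matrix()
c=snap('wrist','w4.png')
H=np.eye(4);H[:3,:3]=R;H[:3,3]=s['ee_pos'];T=np.linalg.inv(H@c['hand_eye'])
c['R']=T[:3,:3];c['t']=T[:3,3];np.savez('pics/wrist.npz',**c)
print(s['ee_pos'],w2pix('wrist',[.509,-.082,.008]))
b=snap('scene','s7.png')['color'][:,:,::-1]
a=cv2.imread('pics/w4.png')[60:360,100:500]
o=np.zeros((560,800,3),np.uint8)
o[:360,:480]=cv2.resize(a,(480,360))
cc=cv2.resize(b[170:290,200:360],(480,360),interpolation=cv2.INTER_CUBIC);o[200:560,:][:, 480:800]=cc[:,:320] if False else cv2.resize(b[190:280,230:310],(320,360),interpolation=cv2.INTER_CUBIC)
cv2.imwrite('pics/v1.png',o)
E
```

```text
time: 6.92
ee_pos: [0.5237, -0.0694, 0.1052]
eef_rot: [0.997, -0.077, 0.001, 0.0]
ft_force: [-0.7, 0.7, 0.4]
width: 0.0134
grip_force: 0.0
time: 7.33
ee_pos: [0.443, -0.0575, 0.1041]
eef_rot: [0.997, -0.077, -0.0, 0.001]
ft_force: [0.8, -0.0, -0.2]
width: 0.0456
grip_force: 0.0
[ 0.44301569 -0.05747248  0.10412804] [333.75949102 117.2669236 ]
```

View pics/v1.png

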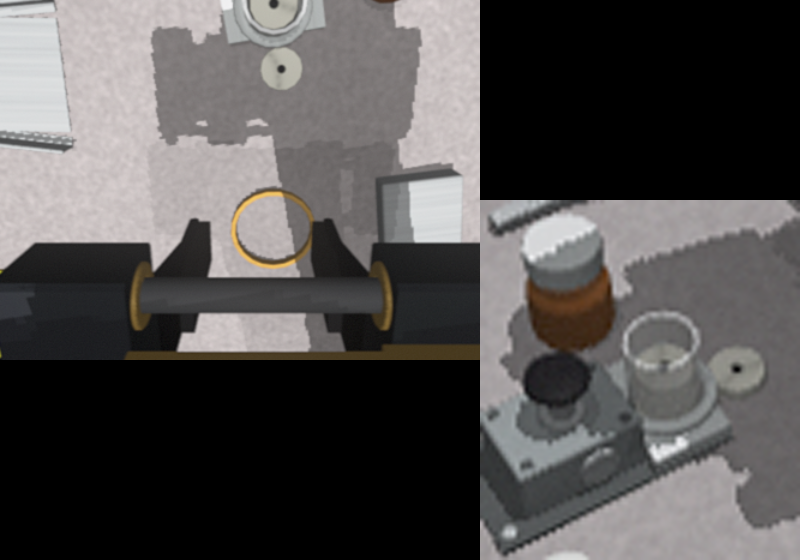

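One disc is out at (0.509,-0.082), as predicted, and the plunger is back up with the next disc still in the tube. Since the tips differ from the spec, I'll check the real gripper body height before going low.

```bash
python3 - <<'E'
from h import *
from scipy.optimize import least_squares as LS
tx=np.array([.989,-.15,0]);ty=np.array([-.15,-.989,0]);P=np.array([.6042,-.082,.0563])
for n,L,Rr in (('lower',(236.7,240.6),(280.6,227.2)),('upper',(234.4,226.7),(277.2,216))):
  f=lambda p:np.r_[w2pix('scene',P+tx*p[2]-ty*p[0]+[0,0,p[1]])-L,w2pix('scene',P+tx*p[3]-ty*p[0]+[0,0,p[1]])-Rr]
  for hl in (.03,.0375,.045):
    g=lambda q:f([q[0],q[1],hl,-hl]); s=LS(g,[.06,.06]);print(n,hl,s.x.round(4),s.fun.round(1))
c=np.load('pics/wrist.npz');h=np.linalg.inv(c['hand_eye'])
# wrist w4: carriers' front lower edge rows ~ v1 row 243 -> 60+243/1.2; left inner corner v1 x=150, right 372
for z in(-.06,-.07,-.08,-.09,-.1,-.11):
  f=lambda x,y:(lambda q:q[:2]/q[2])(c['mtx']@(h@[x,y,z,1])[:3])
  print(z,[ (x,f(x,-.03).round(0),f(x,.03).round(0)) for x in (.01,.02,.0375)])
E
```

```text
lower 0.03 [0.0906 0.103 ] [ 5.  -1.1 -2.9  0.4]
lower 0.0375 [0.0826 0.0934] [-0.3  0.6  0.1 -0.6]
lower 0.045 [0.0707 0.0793] [-5.8  2.4  2.3 -1.3]
upper 0.03 [0.0812 0.1231] [ 3.9  0.2 -2.4 -0.7]
upper 0.0375 [0.0725 0.1132] [-1.6  2.   0.5 -1.7]
upper 0.045 [0.0599 0.099 ] [-7.1  3.7  2.7 -2.4]
-0.06 [(0.01, array([249., 272.]), array([385., 272.])), (0.02, array([248., 251.]), array([386., 252.])), (0.0375, array([245., 213.]), array([389., 213.]))]
-0.07 [(0.01, array([244., 284.]), array([389., 284.])), (0.02, array([243., 262.]), array([391., 262.])), (0.0375, array([240., 222.]), array([394., 222.]))]
-0.08 [(0.01, array([239., 298.]), array([395., 298.])), (0.02, array([237., 275.]), array([397., 275.])), (0.0375, array([234., 231.]), array([400., 231.]))]
-0.09 [(0.01, array([233., 314.]), array([401., 314.])), (0.02, array([230., 289.]), array([403., 289.])), (0.0375, array([226., 243.]), array([407., 243.]))]
-0.1 [(0.01, array([225., 332.]), array([408., 333.])), (0.02, array([223., 306.]), array([411., 306.])), (0.0375, array([218., 256.]), array([416., 256.]))]
-0.11 [(0.01, array([216., 355.]), array([417., 355.])), (0.02, array([213., 327.]), array([420., 327.])), (0.0375, array([207., 273.]), array([426., 273.]))]
```

With a 75 mm depth the body fits well: its underside is 93 mm above the TCP, or 65 mm above the tips. With the tips at 4 mm it clears the jar and cap. I'm moving the open fingers to straddle the disc.

```bash
python3 -m crank '[{"claw":0.05,"dx":0.75,"dy":0.17,"dz":0,"ax":0,"ay":0,"az":0},{"claw":0.05,"dx":0.75,"dy":0.17,"dz":0,"ax":0,"ay":0,"az":0},{"claw":0.05,"dx":0.74,"dy":0.18,"dz":0.3,"ax":0,"ay":0,"az":0},{"claw":0.05,"dx":0,"dy":0,"dz":0.9,"ax":0,"ay":0,"az":0},{"claw":0.05,"dx":0,"dy":0,"dz":0.9,"ax":0,"ay":0,"az":0},{"claw":0.05,"dx":0,"dy":0,"dz":0.9,"ax":0,"ay":0,"az":0},{"claw":0.05,"dx":0,"dy":0,"dz":0.2,"ax":0,"ay":0,"az":0},{"claw":0.05,"dx":0,"dy":0,"dz":0,"ax":0,"ay":0,"az":0}]'
python3 -m crank '[{"claw":0.05,"dx":0,"dy":0,"dz":0,"ax":0,"ay":0,"az":0}]'
```

```text
time: 8.1
ee_pos: [0.5071, -0.0826, 0.006]
eef_rot: [0.997, -0.077, -0.002, -0.001]
ft_force: [-0.3, -0.2, 0.3]
width: 0.0411
grip_force: 0.0
time: 8.18
ee_pos: [0.5089, -0.0828, 0.0086]
eef_rot: [0.997, -0.077, 0.0, -0.0]
ft_force: [-0.4, 1.0, 0.6]
width: 0.0415
grip_force: 0.0
```

```bash
python3 -m crank '[{"claw":0.05,"dx":-0.07,"dy":0,"dz":0.3,"ax":0,"ay":0,"az":0},{"claw":0.05,"dx":0,"dy":0,"dz":0.3,"ax":0,"ay":0,"az":0},{"claw":0.05,"dx":0,"dy":0,"dz":0.2,"ax":0,"ay":0,"az":0},{"claw":0.05,"dx":0,"dy":0,"dz":0,"ax":0,"ay":0,"az":0}]'
python3 -m crank '[{"claw":0.05,"dx":0,"dy":0,"dz":0.15,"ax":0,"ay":0,"az":0},{"claw":0.05,"dx":0,"dy":0,"dz":0.13,"ax":0,"ay":0,"az":0},{"claw":0.05,"dx":0,"dy":0,"dz":0,"ax":0,"ay":0,"az":0}]'
```

```text
time: 8.52
ee_pos: [0.5052, -0.0826, -0.0171]
eef_rot: [0.997, -0.077, -0.001, 0.0]
ft_force: [-0.1, 0.1, -0.2]
width: 0.0414
grip_force: 0.0
time: 8.77
ee_pos: [0.5057, -0.0826, -0.0251]
eef_rot: [0.997, -0.077, -0.0, 0.0]
ft_force: [-0.4, -0.4, 0.0]
width: 0.0416
grip_force: 0.0
```

The fingers straddle the disc at tip height 4 mm with no contact force. I'm sliding it along the scoop axis.

```bash
python3 -m crank '[{"claw":0.05,"dx":0,"dy":-0.1,"dz":0,"ax":0,"ay":0,"az":0},{"claw":0.05,"dx":0,"dy":-0.15,"dz":0,"ax":0,"ay":0,"az":0},{"claw":0.05,"dx":0,"dy":-0.2,"dz":0,"ax":0,"ay":0,"az":0},{"claw":0.05,"dx":0,"dy":-0.25,"dz":0,"ax":0,"ay":0,"az":0},{"claw":0.05,"dx":0,"dy":-0.25,"dz":0,"ax":0,"ay":0,"az":0},{"claw":0.05,"dx":0,"dy":-0.25,"dz":0,"ax":0,"ay":0,"az":0},{"claw":0.05,"dx":0,"dy":-0.25,"dz":0,"ax":0,"ay":0,"az":0},{"claw":0.05,"dx":0,"dy":-0.25,"dz":0,"ax":0,"ay":0,"az":0}]'
python3 -m crank '[{"claw":0.05,"dx":0,"dy":-0.25,"dz":0,"ax":0,"ay":0,"az":0},{"claw":0.05,"dx":0,"dy":-0.25,"dz":0,"ax":0,"ay":0,"az":0},{"claw":0.05,"dx":0,"dy":-0.25,"dz":0,"ax":0,"ay":0,"az":0},{"claw":0.05,"dx":0,"dy":-0.25,"dz":0,"ax":0,"ay":0,"az":0},{"claw":0.05,"dx":0,"dy":-0.2,"dz":0,"ax":0,"ay":0,"az":0},{"claw":0.05,"dx":0,"dy":-0.15,"dz":0,"ax":0,"ay":0,"az":0},{"claw":0.05,"dx":0,"dy":-0.1,"dz":0,"ax":0,"ay":0,"az":0},{"claw":0.05,"dx":0,"dy":0,"dz":0,"ax":0,"ay":0,"az":0}]'
cat > look.py <<'E'
import sys
from h import *
s=r.read_state();R=Ro.from_quat(s['eef_rot']).as_matrix();c=snap('wrist',sys.argv[1])
H=np.eye(4);H[:3,:3]=R;H[:3,3]=s['ee_pos'];T=np.linalg.inv(H@c['hand_eye'])
c['R']=T[:3,:3];c['t']=T[:3,3];np.savez('pics/wrist.npz',**c)
d=-R[:,1];X=s['ee_pos']-.006*d;X[2]=.008;print('expected disc',X,w2pix('wrist',X))
# disc: yellowish-grey stone against pinkish/blue bench -> hue via Lab b/a
L=cv2.cvtColor(c['color'],cv2.COLOR_RGB2LAB).astype(int)
u,v=w2pix('wrist',X).astype(int)
m=((L[:,:,1]<128)&(L[:,:,2]>131)&(L[:,:,0]>70)).astype(np.uint8)
n,l,st,ce=cv2.connectedComponentsWithStats(m)
for i in range(1,n):
  if st[i,4]>60:print(st[i],ce[i].round(1),pix2w('wrist',*ce[i],.008).round(4))
E
python3 look.py w5.png; python3 -c "
import cv2;L=cv2.cvtColor(cv2.imread('pics/w4.png'),cv2.COLOR_BGR2LAB);print('disc Lab ref',L[110,330],L[124,330],L[117,345],'bench',L[117,300],L[200,150])"
```

```text
time: 9.43
ee_pos: [0.514, -0.0312, -0.0244]
eef_rot: [0.997, -0.076, 0.0, -0.0]
ft_force: [0.0, -0.2, -0.3]
width: 0.0416
grip_force: 0.0
time: 10.1
ee_pos: [0.5206, 0.0115, -0.0244]
eef_rot: [0.997, -0.076, 0.0, -0.0]
ft_force: [-1.1, 0.5, -0.1]
width: 0.0413
grip_force: 0.0
expected disc [0.51965896 0.00557418 0.008     ] [328.15277439 263.17244771]
[ 516  176   48   59 1601] [541.4 206.4] [ 0.5348 -0.1049  0.008 ]
[ 300  229   56   39 1468] [327.5 249.5] [0.5276 0.0048 0.008 ]
[307 271  40  11 259] [326.  276.2] [0.5122 0.0078 0.008 ]
disc Lab ref [172 127 133] [172 127 133] [191 127 134] bench [136 130 129] [202 130 129]
```

The disc is found at about (0.523,0.005), caged as expected. I'm going on into the scoop.

```bash
python3 -m crank '[{"claw":0.05,"dx":0,"dy":-0.1,"dz":0,"ax":0,"ay":0,"az":0},{"claw":0.05,"dx":0,"dy":-0.2,"dz":0,"ax":0,"ay":0,"az":0},{"claw":0.05,"dx":0,"dy":-0.25,"dz":0,"ax":0,"ay":0,"az":0},{"claw":0.05,"dx":0,"dy":-0.25,"dz":0,"ax":0,"ay":0,"az":0},{"claw":0.05,"dx":0,"dy":-0.25,"dz":0,"ax":0,"ay":0,"az":0},{"claw":0.05,"dx":0,"dy":-0.25,"dz":0,"ax":0,"ay":0,"az":0},{"claw":0.05,"dx":0,"dy":-0.2,"dz":0,"ax":0,"ay":0,"az":0},{"claw":0.05,"dx":0,"dy":-0.1,"dz":0,"ax":0,"ay":0,"az":0}]'
python3 look.py w6.png
```

```text
time: 10.82
ee_pos: [0.5279, 0.0597, -0.0245]
eef_rot: [0.997, -0.076, 0.0, -0.0]
ft_force: [-1.1, -0.3, 0.2]
width: 0.0414
grip_force: 0.0
expected disc [0.52695407 0.05377352 0.008     ] [328.14297894 263.1842841 ]
[611 215  29  19 111] [624.1 224.4] [ 0.526  -0.0989  0.008 ]
[ 301  229   56   39 1502] [328.1 249.4] [0.5349 0.0527 0.008 ]
[310 271  38  11 262] [328.2 276.1] [0.5193 0.0548 0.008 ]
```

```bash
python3 -m crank '[{"claw":0.05,"dx":0,"dy":-0.15,"dz":0,"ax":0,"ay":0,"az":0},{"claw":0.05,"dx":0,"dy":-0.25,"dz":0,"ax":0,"ay":0,"az":0},{"claw":0.05,"dx":0,"dy":-0.25,"dz":0,"ax":0,"ay":0,"az":0},{"claw":0.05,"dx":0,"dy":-0.25,"dz":0,"ax":0,"ay":0,"az":0},{"claw":0.05,"dx":0,"dy":-0.25,"dz":0,"ax":0,"ay":0,"az":0},{"claw":0.05,"dx":0,"dy":-0.25,"dz":0,"ax":0,"ay":0,"az":0},{"claw":0.05,"dx":0,"dy":-0.2,"dz":0,"ax":0,"ay":0,"az":0},{"claw":0.05,"dx":0,"dy":-0.1,"dz":0,"ax":0,"ay":0,"az":0}]'
python3 look.py w7.png
```

```text
time: 11.53
ee_pos: [0.5357, 0.11, -0.0244]
eef_rot: [0.997, -0.076, 0.0, -0.0]
ft_force: [-0.8, -0.3, 0.4]
width: 0.041
grip_force: 0.0
expected disc [0.53475663 0.10408948 0.008     ] [328.13904127 263.16002246]
[ 301  229   56   38 1475] [328.3 249.7] [0.5425 0.1029 0.008 ]
[307 272  41  10 256] [327.9 276.4] [0.5269 0.1053 0.008 ]
```

The disc centre is about 35 mm inside the mouth. I'm backing off slightly, lifting straight up, and checking.

```bash
python3 -m crank '[{"claw":0.05,"dx":0,"dy":0.1,"dz":0,"ax":0,"ay":0,"az":0},{"claw":0.05,"dx":0,"dy":0,"dz":0,"ax":0,"ay":0,"az":0},{"claw":0.05,"dx":0,"dy":0,"dz":-0.3,"ax":0,"ay":0,"az":0},{"claw":0.05,"dx":0,"dy":0,"dz":-0.7,"ax":0,"ay":0,"az":0},{"claw":0.05,"dx":0,"dy":0,"dz":-0.9,"ax":0,"ay":0,"az":0},{"claw":0.05,"dx":-0.3,"dy":0,"dz":-0.9,"ax":0,"ay":0,"az":0},{"claw":0.05,"dx":-0.9,"dy":0,"dz":-0.9,"ax":0,"ay":0,"az":0},{"claw":0.05,"dx":-0.9,"dy":0,"dz":-0.9,"ax":0,"ay":0,"az":0}]'
python3 -m crank '[{"claw":0.05,"dx":-0.9,"dy":0,"dz":0,"ax":0,"ay":0,"az":0},{"claw":0.05,"dx":-0.9,"dy":0,"dz":0,"ax":0,"ay":0,"az":0},{"claw":0.05,"dx":0,"dy":0,"dz":0,"ax":0,"ay":0,"az":0},{"claw":0.05,"dx":0,"dy":0,"dz":0,"ax":0,"ay":0,"az":0}]'
python3 look.py w8.png
python3 - <<'E'
from h import *
t=snap('top','top2.png')['color'][:,:,::-1][130:270,215:415];w=cv2.imread('pics/w8.png')
cv2.imwrite('pics/v2.png',np.vstack([cv2.resize(w[:250,60:560],(600,300)),cv2.resize(t,(420,294),interpolation=cv2.INTER_CUBIC)[:, :] if 0 else cv2.copyMakeBorder(cv2.resize(t,(420,294),interpolation=cv2.INTER_CUBIC),0,0,0,180,0)]))
for n,X in [('floorA',[.5703,.0664,0]),('floorB',[.4875,.081,0]),('backA',[.5836,.1618,.018]),('backB',[.5019,.1753,.018])]:
  print(n,((w2pix('wrist',X)-[60,0])*1.2).round())
E
```

```text
time: 12.25
ee_pos: [0.4724, 0.115, 0.1152]
eef_rot: [0.997, -0.077, 0.0, -0.0]
ft_force: [0.6, -0.6, 1.8]
width: 0.0408
grip_force: 0.0
time: 12.58
ee_pos: [0.4191, 0.1233, 0.1145]
eef_rot: [0.997, -0.076, 0.001, 0.0]
ft_force: [0.4, -1.2, 0.8]
width: 0.0417
grip_force: 0.0
expected disc [0.41815479 0.1173201  0.008     ] [323.32373727 193.37951389]
[301  34  35  39 996] [318.   53.1] [0.5374 0.1042 0.008 ]
[ 268  233   69   59 3002] [305.7 261.5] [0.3512 0.1449 0.008 ]
[288 320  39  21 383] [307.  332.7] [0.2676 0.1572 0.008 ]
floorA [357.   4.]
floorB [351. 133.]
backA [209.  -2.]
backB [216. 134.]
```

View pics/v2.png

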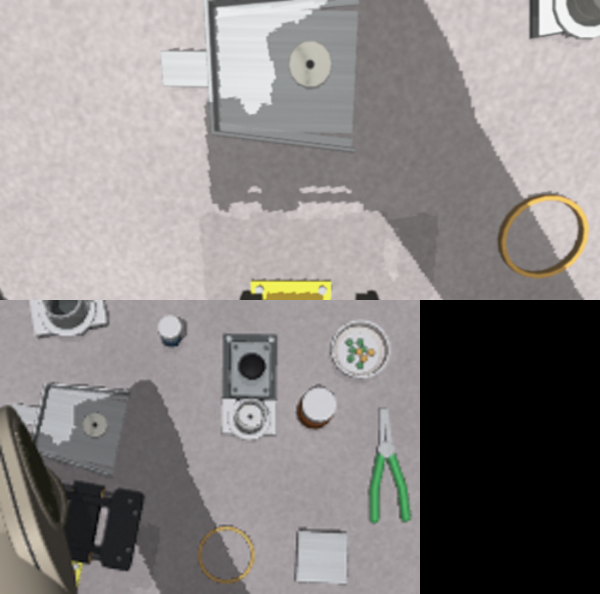

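The disc (310,64) lies flat inside the scoop, its edge about 20 mm past the mouth line at x≈355. The scoop and the other things in view are where they were.

```bash
python3 -c "
from bench import r
print(r.close_job())"
```

```text
the job is handed in; nothing more can be done
None
```

The job is handed in at about 12.7 s of the 51 s allowed: one plunger press put out a single disc, which now lies flat and wholly inside the scoop, and the scoop and everything else in view look unmoved.

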